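Push the ingredient tin into the code reader's corner stop and press the button

ROBOT

A 7-joint arm with a two-finger parallel gripper is mounted at the origin on the work surface. World frame = base frame: x ahead of the robot, y to its left, z up, the work surface at z = 0. Lengths are in m, angles in rad, forces in N, time in s.
With the tool pointing down it reaches from about 0.4 to 0.9 m from the base axis. Payload 5.5 kg.
Tool frame: the origin (TCP) lies between the finger pads; the fingertips stand tip_reach ahead of it and the grasp point (between the pads) lies 3 mm ahead of it (tip_reach is the distance from the TCP to the fingertips, in m); z points along the fingers, y is the direction in which the jaws open and shut (so a half turn about z gives the same grasp; the last joint's range is limited). The gripper opens to 92 mm and grips with 3 to 60 N. Pads are 19 mm wide; open, the fingers measure 130 mm over their backs; the gripper's body (75 mm by 190 mm) begins 47 mm behind the grasp point.
Start: joints at [1.565, 0.501, -0.427, 1.55, 0.221, 1.138, -0.21], TCP at [0.173, -0.627, 0.249] pointing down, gripper open.
Joint ranges: [-2.88, 2.88], [-0.31, 2.03], [-1.54, 1.56], [0.2, 2.42], [-1.41, 4.55], [0.19, 2.02], [-2.57, 2.57]. Speed limits (rad/s): [2.57, 2.57, 3.14, 3.14, 3.14, 3.14, 3.14].

INTERFACE

Orientations are given as a 3x3 rotation matrix whose columns are the frame's x, y, z axes.
In Python, from workcell import read_state, read_camera, camera_params, sign_off, tip_reach gives the robot as it stands.
- The arm moves only by the shell command python3 -m handwheel 'ROWS' [FORCE]. ROWS is JSON, a list of rows, each an object with "offset": the shift along the world's x, y, z in cm, a list of three; "turn": the turn about the world's z in rad; "gripper": the closure, from -1 (fully open) to 1 (shut). A call has exactly 8 rows; each row shifts and turns the commanded pose from where the row before left it; what a row does not reach is not made up. A row lasts 1/12 s, in which the tool goes at most 41.7 mm and 7.16 degrees, less where a joint would pass 70% of its speed; a pose out of reach is approached as far as the arm can. A call with a gripper value outside its range is refused whole. The fingers move at their own pace and stop on an object; FORCE is the grip in N (left out, the last holds). Time passes only in rows, so rows that do not move let the fingers close, or fill a call up. It gives the time, the measured TCP pose, the force and the opening at its end, in the units of the state.
- read_state(): the state, without advancing time (a new reading comes with each control period).
- read_camera(name): name is "scene" or "top" or "wrist"; returns the picture (384x512x3 uint8, red, green, blue); there is no depth.
- camera_params(name): a dict with "vertical_fov" (degrees; the focal length in pixels is half the picture's height over the tangent of half this angle, whatever the lens; pixels are square), "cx", "cy" (the principal point, pixels), "camera_from_world" (4x4, takes a point from world to camera coordinates). Camera axes: x right, y up, looking along -z (the intrinsics and any distortion apply to the point x, -y, -z); pixel columns grow to the right and rows downward; lengths in m; the calibration is good to about 2 mm. The wrist camera is an equidistant fisheye: a pixel r from the principal point sees the ray r / f radians off the axis. A picture is of the moment at which its call begins: read the wrist's pose just before it. camera_params takes no time and is no camera call; for the wrist camera it gives the pose at the moment of the call.
- sign_off(): hands the job in, once; it reports no verdict.
The state is a dict: "time_s": time; "q": joint angles; "qvel": joint speeds; "joint_torque": joint torques, N m; "ee_pos": TCP position; "orientation": TCP orientation; "wrist_force": force on the tool from outside, world axes, zero at the start; "ft_torque": the same for the moment, N m; "width": opening from 0.0 (shut) to 1.0 (fully open).
Only numpy, scipy, OpenCV 4.12 (cv2) and the standard library are available. Lean on these libraries where they do the work, as an engineer would, in place of code of your own. Each camera call takes 0.05 s, during which the arm holds its last target.

TASK

Without gripping or lifting it, push the rectangular lidded tin along the bench into the L-shaped corner stop of the code reader, so that one long side lies flat against the long ledge and one short end touches the short cheek. Then press the button beside the stop all the way down and let it come up again. Leave the tin seated and do not disturb the round tin, the weight or the jar.

Things in the scene. Friction and masses are not known exactly. Their poses are not given: they have to be found in the camera images.
- tin: Rectangular lidded steel tin, 90 (its x) x 130 (its y) x 55 mm high, 0.3 to 0.65 kg, loose on the bench, blank paper label on each long side. Origin: centre of its underside, z up. Either long side may go to the ledge. It slides at under about 6 N. It starts on the open side of the stop, clear of both walls, up to 25 degrees out of square with it.
- station: Fixed code-reading station with an L-shaped aluminium stop. Origin: inner corner of the stop, on the bench. x points away from the robot (within 15 degrees) through the long ledge, y to the left through the short cheek. Inner faces: ledge at x = 0, from y = 0 to -300 mm; cheek at y = 0, from x = 0 to -112 mm. Both are 25 mm high, 6 mm thick.
- seat (a point): Where the centre of the tin's underside is when it is seated: on the bench, at x = -45, y = -65 mm in the station's frame; axes as the station's (the tin's long side lies along y). Behind the ledge here, from 14 to 74 mm beyond it, stands the grey code reader, 110 mm wide, 60 mm high.
- button_top (a point): Centre of the top of the round black push button, 36 mm across, on a grey pedestal (70 x 70 mm, 40 mm high) at x = -80, y = +90 mm in the station's frame, outside the cheek; it is pressed straight down, with travel 6 mm and a spring that takes about 5 N when fully down.
- button (a joint): Travel of the push button in m: 0 up, 0.006 fully down; it springs back when let go.
- round_tin: Bystander: round lidded steel tin, 73 mm across, 56 mm high. Origin at the centre of its underside. Must stay where it is.
- weight: Bystander: steel weight with a knob, 40 mm across, 62 mm high. Origin at the centre of its underside. Must stay where it is.
- jar: Bystander: amber glass jar with a white cap, 60 mm across, 85 mm high. Origin at the centre of its underside. Must stay where it is.

How it is judged:
On the way, in this order (a step that is already met when the one before it is completed fails the run):
1. the rectangular tin is pushed home in the corner of the stop, flat against ledge and cheek (x of tin in the frame of station between -0.049 and -0.04 m and y of tin in the frame of station between -0.069 and -0.06 m and angle between the y axis of tin and the y axis of station, either way round below 0.04 rad and height (world z) of tin below 0.004 m), for 0.2 s.
2. the button is then pressed all the way down (value of joint button above 0.0045 m), for 0.05 s.
At the end, for the whole second after the job is handed in: The rectangular tin stands on the bench in the corner of the stop, within 4 mm of the long ledge and 4 mm of the short cheek, its long side parallel to the ledge within 0.04 rad, at rest; the button has been pressed at least 4.5 mm after that and is up again (under 1.5 mm) (all of step 1 and value of joint button below 0.0015 m and linear speed of tin below 0.01 m/s); the robot touches nothing.
It fails at once if the rectangular tin is lifted or tipped (height (world z) of tin above 0.008 m or angle between tin's own z axis and vertical above 0.12 rad).
It fails at once if the round lidded tin is moved more than 15 mm or tipped (distance of round_tin from where it was at the start of the episode above 0.015 m or angle between round_tin's own z axis and vertical above 0.3 rad).
It fails at once if the knobbed weight is moved more than 15 mm or tipped (distance of weight from where it was at the start of the episode above 0.015 m or angle between weight's own z axis and vertical above 0.3 rad).
It fails at once if the jar is moved more than 15 mm or tipped (distance of jar from where it was at the start of the episode above 0.015 m or angle between jar's own z axis and vertical above 0.3 rad).
It also fails if it takes over 64 s, if anything falls off the work surface, if the arm or the gripper's body presses on something with over 40 N, if the wrist force passes 120 N, or if a joint passes its speed limit or range.

## Working session

There is one attempt and no reset: what is moved stays moved. The work goes in short steps, Python scripts to look and compute and a shell command to move; the robot and the scene stay as the last step left them, time stands still between calls to the robot, and variables do not carry over. Pictures are saved under pics/ and viewed, and the job is handed in when it is done.

```bash
ls; mkdir -p pics; python3 - <<'E'
from workcell import *
import cv2,numpy as np
np.set_printoptions(precision=4,suppress=True)
s=read_state();print(s['time_s'],s['ee_pos'],s['orientation'],s['width'],tip_reach)
for n in("top","scene"):
    p=camera_params(n);print(n,p)
    cv2.imwrite(f'pics/{n}0.png',read_camera(n)[:,:,::-1])
E
```

```text
pics
0.0 [ 0.1724 -0.626   0.2477] [[ 0.9641  0.2656 -0.0005]
 [ 0.2656 -0.9641  0.0019]
 [ 0.0001 -0.002  -1.    ]] 1.000043969452299 0.022
top {'vertical_fov': 43.622369510690675, 'cx': 254.46156188988454, 'cy': 192.1592972694941, 'camera_from_world': array([[ 0.0276, -0.9995,  0.0169, -0.0449],
       [ 0.988 ,  0.0299,  0.1514, -0.5647],
       [-0.1519,  0.0125,  0.9883, -1.3124],
       [ 0.    ,  0.    ,  0.    ,  1.    ]])}
scene {'vertical_fov': 46.90079534352723, 'cx': 248.42339583924695, 'cy': 193.82274958282355, 'camera_from_world': array([[-0.2924,  0.9562, -0.0136,  0.2006],
       [-0.5271, -0.1493,  0.8366,  0.2342],
       [ 0.7979,  0.2518,  0.5477, -1.5984],
       [ 0.    ,  0.    ,  0.    ,  1.    ]])}
```

View pics/top0.png

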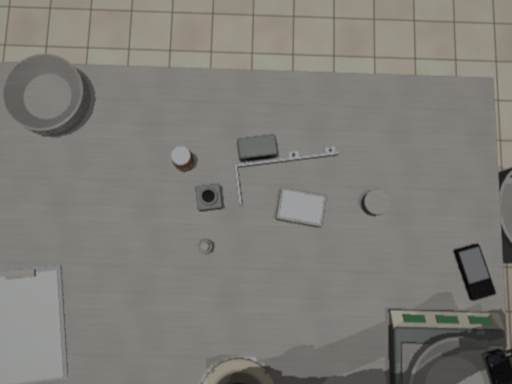

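View pics/scene0.png

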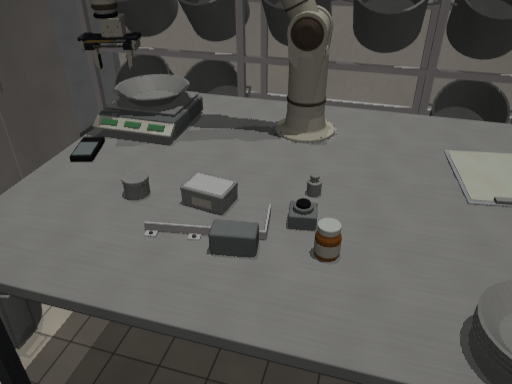

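The top view shows the stop's corner near (238,165), the ledge running to (338,154) and the cheek to (240,205). The rectangular tin is near (301,208), the button (208,197), the round tin (375,203), the weight (205,246) and the jar (182,157). Next I'll measure these in an enlarged crop.

```bash
cat > h.py <<'E'
from workcell import *
import cv2,numpy as np
np.set_printoptions(precision=4,suppress=True)
def ray(n,u,v):
    p=camera_params(n);T=p['camera_from_world'];f=192/np.tan(np.radians(p['vertical_fov']/2))
    d=np.array([(u-p['cx'])/f,-(v-p['cy'])/f,-1.]);R=T[:3,:3]
    return -R.T@T[:3,3],R.T@d
def onz(n,u,v,z):
    o,d=ray(n,u,v);return (o+d*(z-o[2])/d[2])[:2]
def proj(n,P):
    p=camera_params(n);T=p['camera_from_world'];f=192/np.tan(np.radians(p['vertical_fov']/2))
    c=T[:3,:3]@np.asarray(P)+T[:3,3];return p['cx']+f*c[0]/-c[2],p['cy']-f*c[1]/-c[2]
E
python3 - <<'E'
import cv2
im=cv2.imread('pics/top0.png')[130:260,170:400]
im=cv2.resize(im,None,fx=3.4,fy=3.4,interpolation=cv2.INTER_CUBIC)
im=cv2.convertScaleAbs(im,alpha=1.3)
cv2.imwrite('pics/top0z.png',im)
from h import *
g=cv2.cvtColor(cv2.imread('pics/top0.png'),cv2.COLOR_BGR2GRAY)
print(g[200:215,296:300]);print(g[164:170,260:330:10])
for t in (140,150,160):
    m=(g>t).astype('uint8')*255; m[:, :160]=0
    for c in cv2.findContours(m,0,2)[0]:
        x,y,w,h=cv2.boundingRect(c)
        if 100<y<260 and x<400 and x>170 and cv2.contourArea(c)>30: print(t,(x,y,w,h),cv2.contourArea(c),cv2.minAreaRect(c))
E
```

```text
[[156 155 156 157]
 [156 156 156 156]
 [156 156 155 156]
 [157 156 156 156]
 [156 156 155 157]
 [156 157 156 156]
 [157 156 156 157]
 [156 155 156 156]
 [156 156 156 156]
 [157 157 156 155]
 [156 157 155 156]
 [156 156 157 156]
 [156 156 157 156]
 [156 156 155 156]
 [155 156 156 156]]
[[ 90 117 129 128 129 130 127]
 [106 128 129 127 128 130 128]
 [124 129 128 126 128 130 127]
 [127 128 129 128 128 127 126]
 [127 128 127 127 127 129 127]
 [126 127 127 128 127 128 126]]
140 (279, 190, 45, 34) 1072.5 ((301.2837829589844, 206.2972869873047), (42.414939880371094, 27.783428192138672), 9.462321281433105)
140 (288, 151, 14, 8) 34.0 ((294.11541748046875, 154.423095703125), (6.8219099044799805, 13.02364730834961), 82.87498474121094)
140 (171, 146, 19, 18) 236.5 ((180.25, 154.75), (16.970561981201172, 17.677669525146484), 45.0)
150 (280, 191, 44, 32) 968.5 ((301.28125, 206.42523193359375), (40.78342819213867, 26.19280242919922), 10.124671936035156)
150 (172, 147, 17, 17) 206.0 ((180.0, 155.0), (16.0, 16.0), 90.0)
```

View pics/top0z.png

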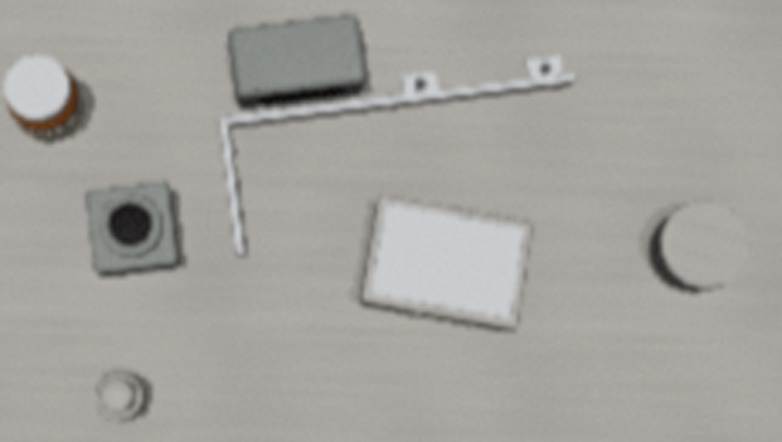

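```bash
cat > st.py <<'E'
from h import *
def zz(x,y,z): return onz('top',(x+.5)/3.4-.5+170,(y+.5)/3.4-.5+130,z)
a,b=zz(237,125,.025),zz(572,82,.025); c,d=zz(237,131,.025),zz(244,252,.025)
if __name__=='__main__':
    yl=(a-b)/np.linalg.norm(a-b); xc=(c-d)/np.linalg.norm(c-d)
    print('ledge len',np.linalg.norm(a-b),'cheek',np.linalg.norm(c-d))
    ang1=np.arctan2(-yl[0],yl[1]); ang2=np.arctan2(xc[1],xc[0]); print('angles deg',np.degrees([ang1,ang2]))
    M=np.column_stack([a-b,-(c-d)]); t=np.linalg.solve(M,c-b); corner=b+t[0]*(a-b); print('corner',corner)
    th=ang1;R=np.array([[np.cos(th),-np.sin(th)],[np.sin(th),np.cos(th)]])
    print('seat',corner+R@[-.045,-.065],'button pred',corner+R@[-.08,.09],'button seen', zz(130,223,.05))
    for p,n in ((.047,'47'),):
        pass
    tc=onz('top',301.28,206.4,.055);print('tin',tc)
    g=cv2.cvtColor(cv2.imread('pics/top0.png'),cv2.COLOR_BGR2GRAY); m=(g>145).astype('uint8')*255
    for cc in cv2.findContours(m,0,2)[0]:
        if cv2.contourArea(cc)>700:
            x,y,w,h=cv2.boundingRect(cc)
            if 270<x<290 and y>180:
                B=[onz('top',*p,.055) for p in cv2.boxPoints(cv2.minAreaRect(cc))]; print(np.array(B))
                e=B[1]-B[0],B[2]-B[1]; print([ (np.linalg.norm(v),np.degrees(np.arctan2(v[1],v[0]))) for v in e])
                print('tin in station',R.T@(np.mean(B,0)-corner))
    print('outer lid',[zz(*p,.055) for p in((378,198),(530,224),(515,328),(363,303))])
    print('round',zz(702,246,.056),'weight',zz(121,393,.06),'jar',zz(39,88,.085))
E
python3 st.py
```

```text
ledge len 0.2889194800676144 cheek 0.10367907991198455
angles deg [9.2487 5.1023]
corner [0.6424 0.0172]
seat [ 0.6085 -0.0542] button pred [0.549  0.0932] button seen [0.5521 0.1019]
tin [ 0.5277 -0.1602]
[[ 0.4995 -0.0971]
 [ 0.5745 -0.1091]
 [ 0.5569 -0.2241]
 [ 0.4821 -0.2111]]
[(np.float64(0.07599695681930364), np.float64(-9.108181738077914)), (np.float64(0.11631924331341274), np.float64(-98.70456497675069))]
tin in station [-0.1412 -0.1569]
outer lid [array([ 0.5784, -0.102 ]), array([ 0.5605, -0.228 ]), array([ 0.4742, -0.2161]), array([ 0.4911, -0.0915])]
round [ 0.5463 -0.37  ] weight [0.4121 0.1024] jar [0.6557 0.1774]
```

Ledge and cheek angles disagree by 4°, so I'll refine them with subpixel strip centrelines in both views.

```bash
cat > st2.py <<'E'
from h import *
g=cv2.GaussianBlur(cv2.cvtColor(cv2.imread('pics/top0.png'),cv2.COLOR_BGR2GRAY),(0,0),.6).astype(float)
print(g[155:172,262].round(),g[155:172,320].round()); print(g[180,230:250].round(),g[195,230:250].round())
def peak(s):
    i=int(np.argmax(s)); w=np.clip(s[max(0,i-2):i+3]-128,0,None); return max(0,i-2)+(w*np.arange(len(w))).sum()/w.sum()
L=[];C=[]
for u in list(range(246,286))+list(range(304,322)):
    v0=164-(u-244)*.108; lo=int(v0-3); L.append((u,lo+peak(g[lo:lo+8,u])))
for v in range(171,202):
    u0=238+(v-170)*.09; lo=int(u0-3); C.append((lo+peak(g[v,lo:lo+8]),v))
lw=np.array([onz('top',*p,.025) for p in L]);cw=np.array([onz('top',*p,.025) for p in C])
for n,w in(('L',lw),('C',cw)):
    vx,vy,x,y=cv2.fitLine(w.astype(np.float32),cv2.DIST_HUBER,0,.0005,.0005).ravel()
    res=(w-[x,y])@[-vy,vx]; print(n,np.degrees(np.arctan2(vy,vx)),x,y,'rms',res.std())
E
python3 st2.py; python3 - <<'E'
import cv2
im=cv2.imread('pics/scene0.png')[150:270,110:350]
cv2.imwrite('pics/scene0z.png',cv2.convertScaleAbs(cv2.resize(im,None,fx=3.3,fy=3.3,interpolation=cv2.INTER_CUBIC),alpha=1.4))
E
```

```text
[ 73.  40.  19.  29.  63. 103. 131. 131. 108.  98. 113. 125. 128. 128.
 128. 127. 127.] [126.  97.  97. 116. 125. 127. 127. 127. 127. 127. 128. 127. 126. 126.
 126. 126. 126.]
[127. 127. 128. 128. 128. 124. 127. 140. 131. 112. 118. 126. 127. 127.
 128. 128. 128. 127. 128. 128.] [126. 126. 126. 126. 126. 126. 126. 125. 131. 139. 125. 108. 118. 126.
 128. 128. 128. 128. 128. 128.]
L -80.53213 0.67168105 -0.12284081 rms 0.0007034865117410633
C 8.741637 0.5868323 0.020335479 rms 0.0006734297760375744
```

View pics/scene0z.png

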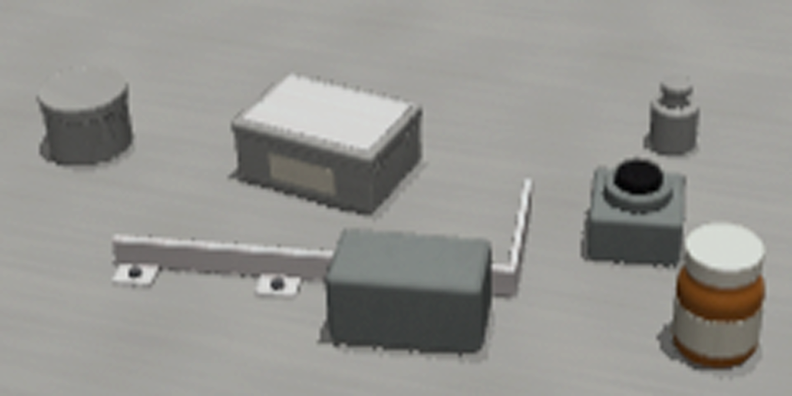

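```bash
cat >> h.py <<'E'
def station():
    L=(np.array([0.67168,-0.12284]),np.radians(-80.53+90)); C=(np.array([.58683,.020335]),np.radians(8.74))
    th=(2*L[1]+C[1])/3
    R=np.array([[np.cos(th),-np.sin(th)],[np.sin(th),np.cos(th)]])
    x=(R.T@L[0])[0]-.003; y=(R.T@C[0])[1]-.003
    return th,R,R@[x,y]
E
python3 - <<'E'
from h import *
from scipy.optimize import least_squares
th,R,c=station();print(np.degrees(th),c,'seat',c+R@[-.045,-.065],'but',c+R@[-.08,.09],'ledge end',c+R@[0,-.3],'cheek end',c+R@[-.112,0])
pts={}
for n,roi in(('top',(185,225,180,215)),('scene',(285,325,195,220))):
    g=cv2.cvtColor(cv2.imread(f'pics/{n}0.png'),cv2.COLOR_BGR2GRAY);m=np.zeros_like(g);x0,x1,y0,y1=roi
    m[y0:y1,x0:x1]=(g[y0:y1,x0:x1]<40)*255
    for k in cv2.findContours(m,0,2)[0]:
        if cv2.contourArea(k)>30: pts[n]=cv2.minAreaRect(k)[0];print(n,cv2.minAreaRect(k))
f=lambda P:np.r_[np.subtract(proj('top',P),pts['top']),np.subtract(proj('scene',P),pts['scene'])]
r=least_squares(f,[.55,.1,.05]);print('button',r.x,r.fun,R.T@(r.x[:2]-c))
B=np.array([[ 0.5784, -0.102 ],[ 0.5605, -0.228 ],[ 0.4742, -0.2161],[ 0.4911, -0.0915]])
print('tin',B.mean(0),R.T@(B.mean(0)-c), R.T@((B-c).T))
for o in((.5463,-.37),(.4121,.1024),(.6557,.1774)):print(R.T@(np.array(o)-c))
for P in ([*(c),.025],[*(c+R@[0,-.3]),.025],[*(c+R@[-.112,0]),.025],[*B[0],.055],[*B[2],.055]):print(proj('scene',P))
E
```

```text
9.226666666666667 [0.6444 0.0266] seat [ 0.6104 -0.0447] but [0.551  0.1026] ledge end [ 0.6925 -0.2695] cheek end [0.5338 0.0087]
top ((208.0, 195.5), (11.0, 10.0), 90.0)
scene ((303.0, 203.5), (9.0, 14.0), 90.0)
button [0.5504 0.1013 0.0562] [-0.1099  0.0172 -0.0991  0.0002] [-0.0807  0.0888]
tin [ 0.5261 -0.1594] [-0.1466 -0.1647] [[-0.0857 -0.1236 -0.2069 -0.1702]
 [-0.1164 -0.2379 -0.2123 -0.092 ]]
[-0.1604 -0.3758]
[-0.2171  0.112 ]
[0.0354 0.147 ]
(np.float64(263.9427739139975), np.float64(230.67085374040732))
(np.float64(143.84995460674793), np.float64(221.8788220576588))
(np.float64(268.49686761407713), np.float64(204.39021764067385))
(np.float64(222.30541972123575), np.float64(197.53744270853437))
(np.float64(196.68299268527937), np.float64(171.60828278859748))
```

Station and button agree in both views: θ≈9.2°, corner (0.644,0.027), button top about 0.056 m. The tin sits at station (-147,-165) mm, about 17° out of square. I'll push its rear long side with the two partly opened fingers.

```bash
python3 -m handwheel '[{"offset":[1.6,2.8,-0.5],"turn":-0.0135,"gripper":-0.3},{"offset":[1.6,2.8,-0.5],"turn":-0.0135,"gripper":-0.3},{"offset":[1.6,2.8,-0.5],"turn":-0.0135,"gripper":-0.3},{"offset":[1.6,2.8,-0.5],"turn":-0.0135,"gripper":-0.3},{"offset":[1.6,2.8,-0.5],"turn":-0.0135,"gripper":-0.3},{"offset":[1.6,2.8,-0.5],"turn":-0.0135,"gripper":-0.3},{"offset":[1.6,2.8,-0.5],"turn":-0.0135,"gripper":-0.3},{"offset":[1.6,2.8,-0.5],"turn":-0.0135,"gripper":-0.3}]'
cat > s.py <<'E'
from h import *
s=read_state();th,R,c=station();y=s['orientation'][:,1]
print('t',s['time_s'],'tcp',s['ee_pos'],'st',R.T@(s['ee_pos'][:2]-c),'jaw-ys deg',np.degrees(np.arctan2(y[1],y[0])-th),'F',R.T@s['wrist_force'][:2],s['wrist_force'][2],'w',s['width'],'q7',s['q'][6])
E
python3 s.py
```

```text
time_s: 0.77
ee_pos: [0.3009, -0.401, 0.2083]
orientation: [[0.987, 0.159, -0.0], [0.159, -0.987, 0.0], [-0.0, -0.0, -1.0]]
wrist_force: [-0.1, 0.2, 0.3]
width: 0.654
t 0.7667 tcp [ 0.3009 -0.401   0.2083] st [-0.4076 -0.3671] jaw-ys deg -90.0611514558929 F [-0.1141  0.1722] 0.26186828029268655 w 0.6541095436717077 q7 -0.6985584404306215
```

```bash
python3 -m handwheel '[{"offset":[1.6,2.8,-1.0],"turn":0,"gripper":-0.3},{"offset":[1.6,2.8,-1.0],"turn":0,"gripper":-0.3},{"offset":[1.6,2.8,-1.0],"turn":0,"gripper":-0.3},{"offset":[1.6,2.8,-1.0],"turn":0,"gripper":-0.3},{"offset":[1.6,2.8,-1.0],"turn":0,"gripper":-0.3},{"offset":[1.6,2.8,-1.0],"turn":0,"gripper":-0.3},{"offset":[1.6,2.8,-1.0],"turn":0,"gripper":-0.3},{"offset":[1.4,2.9,-1.0],"turn":0,"gripper":-0.3}]'; python3 s.py
```

```text
time_s: 1.43
ee_pos: [0.4273, -0.1764, 0.1282]
orientation: [[0.987, 0.16, 0.0], [0.16, -0.987, -0.0], [0.0, 0.0, -1.0]]
wrist_force: [1.0, -0.7, -0.1]
width: 0.649
t 1.4333 tcp [ 0.4273 -0.1764  0.1282] st [-0.2468 -0.1656] jaw-ys deg -90.04152390329536 F [ 0.8593 -0.89  ] -0.13594156735031468 w 0.6488570354886604 q7 -1.3526809446276487
```

```bash
python3 -m handwheel '[{"offset":[0,0,-2.0],"turn":0,"gripper":-0.3},{"offset":[0,0,-2.0],"turn":0,"gripper":-0.3},{"offset":[0,0,-2.0],"turn":0,"gripper":-0.3},{"offset":[0,0,-1.5],"turn":0,"gripper":-0.3},{"offset":[0,0,-1.0],"turn":0,"gripper":-0.3},{"offset":[0,0,-0.5],"turn":0,"gripper":-0.3},{"offset":[0,0,0],"turn":0,"gripper":-0.3},{"offset":[0,0,0],"turn":0,"gripper":-0.3}]'; python3 s.py; python3 - <<'E'
from h import *
cv2.imwrite('pics/top1.png',cv2.resize(read_camera('top')[130:260,170:400,::-1],None,fx=3.4,fy=3.4,interpolation=cv2.INTER_CUBIC))
E
```

```text
time_s: 2.1
ee_pos: [0.4269, -0.1777, 0.039]
orientation: [[0.987, 0.16, 0.0], [0.16, -0.987, 0.0], [0.0, 0.0, -1.0]]
wrist_force: [0.2, 1.1, 0.5]
width: 0.652
t 2.1 tcp [ 0.4269 -0.1777  0.039 ] st [-0.2474 -0.1668] jaw-ys deg -90.01144110562299 F [0.3845 1.0975] 0.47767764952924896 w 0.6517335501984772 q7 -1.4825533705436087
```

View pics/top1.png

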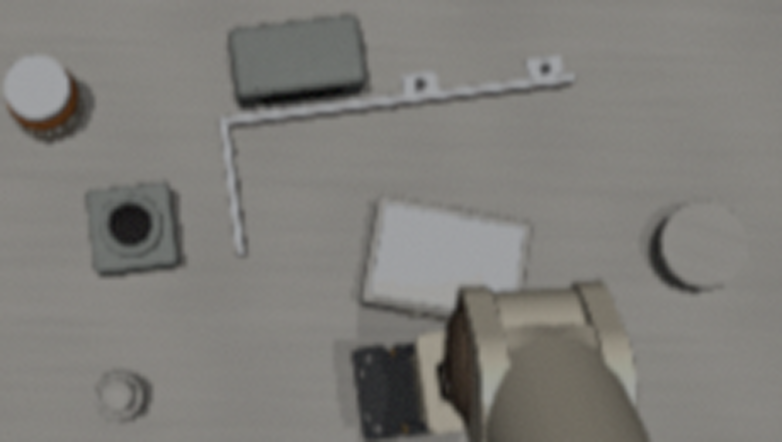

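The picture shows the fingers behind the tin's rear long side, low and clear of everything (tool body about (390,390)). Starting the push along the station's +x.

```bash
python3 -m handwheel '[{"offset":[0.79,0.13,0],"turn":0,"gripper":-0.3},{"offset":[0.79,0.13,0],"turn":0,"gripper":-0.3},{"offset":[0.79,0.13,0],"turn":0,"gripper":-0.3},{"offset":[0.79,0.13,0],"turn":0,"gripper":-0.3},{"offset":[0.59,0.1,0],"turn":0,"gripper":-0.3},{"offset":[0.59,0.1,0],"turn":0,"gripper":-0.3},{"offset":[0.59,0.1,0],"turn":0,"gripper":-0.3},{"offset":[0.59,0.1,0],"turn":0,"gripper":-0.3}]'; python3 s.py
```

```text
time_s: 2.82
ee_pos: [0.4809, -0.1702, 0.0387]
orientation: [[0.987, 0.158, -0.003], [0.158, -0.987, -0.002], [-0.004, 0.001, -1.0]]
wrist_force: [-5.5, -4.4, 3.8]
width: 0.646
t 2.8167 tcp [ 0.4809 -0.1702  0.0387] st [-0.1929 -0.1681] jaw-ys deg -90.14782505092712 F [-6.0819 -3.446 ] 3.790269783970358 w 0.6457841079193557 q7 -1.521015223480733
```

```bash
python3 -m handwheel '[{"offset":[0.59,0.1,0],"turn":0,"gripper":-0.3},{"offset":[0.59,0.1,0],"turn":0,"gripper":-0.3},{"offset":[0.59,0.1,0],"turn":0,"gripper":-0.3},{"offset":[0.59,0.1,0],"turn":0,"gripper":-0.3},{"offset":[0.59,0.1,0],"turn":0,"gripper":-0.3},{"offset":[0.59,0.1,0],"turn":0,"gripper":-0.3},{"offset":[0.59,0.1,0],"turn":0,"gripper":-0.3},{"offset":[0.59,0.1,0],"turn":0,"gripper":-0.3}]'; python3 s.py;  python3 - <<'E'
from h import *
cv2.imwrite('pics/top2.png',cv2.resize(read_camera('top')[130:260,170:400,::-1],None,fx=3.4,fy=3.4,interpolation=cv2.INTER_CUBIC))
cv2.imwrite('pics/scene2.png',cv2.resize(read_camera('scene')[130:270,110:350,::-1],None,fx=3.3,fy=3.3,interpolation=cv2.INTER_CUBIC))
E
```

```text
time_s: 3.48
ee_pos: [0.5265, -0.1607, 0.0383]
orientation: [[0.987, 0.16, -0.006], [0.16, -0.987, -0.001], [-0.006, -0.0, -1.0]]
wrist_force: [-9.2, -2.4, 8.4]
width: 0.648
t 3.4833 tcp [ 0.5265 -0.1607  0.0383] st [-0.1464 -0.166 ] jaw-ys deg -90.01062495268593 F [-9.4786 -0.8521] 8.436076686551406 w 0.6479989226554154 q7 -1.5427007120153022
```

View pics/top2.png

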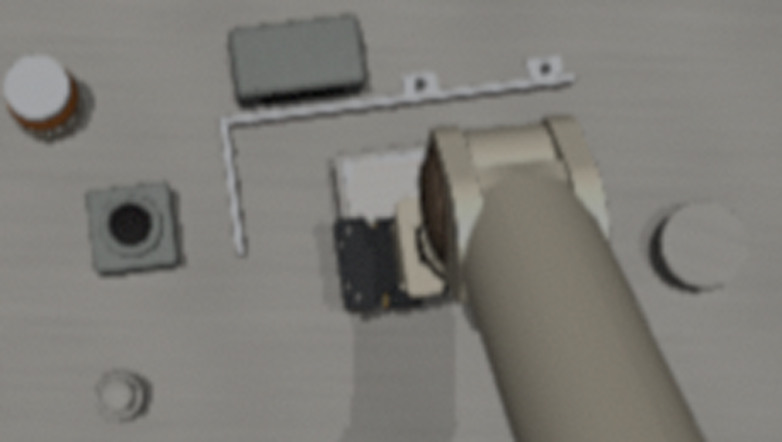

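View pics/scene2.png

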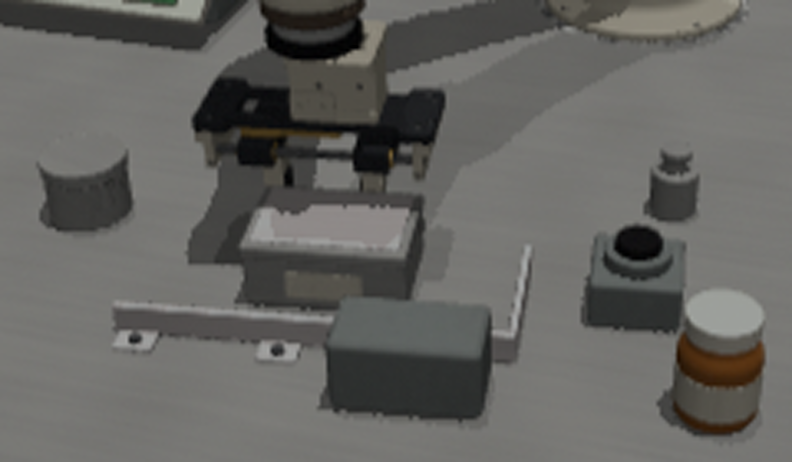

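The top and scene views show the tin now square to the ledge, about 40 mm short of it. I'll continue to contact.

```bash
python3 -m handwheel '[{"offset":[0.59,0.1,0],"turn":0,"gripper":-0.3},{"offset":[0.59,0.1,0],"turn":0,"gripper":-0.3},{"offset":[0.59,0.1,0],"turn":0,"gripper":-0.3},{"offset":[0.59,0.1,0],"turn":0,"gripper":-0.3},{"offset":[0.59,0.1,0],"turn":0,"gripper":-0.3},{"offset":[0.39,0.06,0],"turn":0,"gripper":-0.3},{"offset":[0.39,0.06,0],"turn":0,"gripper":-0.3},{"offset":[0.3,0.05,0],"turn":0,"gripper":-0.3}]'; python3 s.py
```

```text
time_s: 4.25
ee_pos: [0.5686, -0.1535, 0.0384]
orientation: [[0.987, 0.16, -0.003], [0.16, -0.987, 0.0], [-0.003, -0.001, -1.0]]
wrist_force: [-12.7, -0.9, 10.0]
width: 0.65
t 4.25 tcp [ 0.5686 -0.1535  0.0384] st [-0.1037 -0.1657] jaw-ys deg -90.01871842123981 F [-12.681    1.1039] 9.97292303943592 w 0.6498048131135722 q7 -1.556077235150803
```

```bash
python3 -m handwheel '[{"offset":[0.2,0.03,0],"turn":0,"gripper":-0.3},{"offset":[0.2,0.03,0],"turn":0,"gripper":-0.3},{"offset":[0.1,0.02,0],"turn":0,"gripper":-0.3},{"offset":[0.1,0.02,0],"turn":0,"gripper":-0.3},{"offset":[0,0,0],"turn":0,"gripper":-0.3},{"offset":[0,0,0],"turn":0,"gripper":-0.3},{"offset":[0,0,0],"turn":0,"gripper":-0.3},{"offset":[0,0,0],"turn":0,"gripper":-0.3}]'; python3 s.py
```

```text
time_s: 4.92
ee_pos: [0.5685, -0.1536, 0.0385]
orientation: [[0.987, 0.159, -0.014], [0.159, -0.987, -0.002], [-0.014, -0.0, -1.0]]
wrist_force: [-23.5, -1.1, 19.2]
width: 0.65
t 4.9167 tcp [ 0.5685 -0.1536  0.0385] st [-0.1038 -0.1657] jaw-ys deg -90.06152235440196 F [-23.3865   2.7043] 19.245216998743317 w 0.6504112245492134 q7 -1.5571430948130334
```

The tin stopped at the ledge (23 N, no further motion). Backing off, lifting and turning the tool 90° to push the short end.

```bash
python3 -m handwheel '[{"offset":[-1.5,-0.24,0],"turn":0,"gripper":-0.3},{"offset":[-2.0,-0.32,0],"turn":0,"gripper":-0.3},{"offset":[-0.5,-0.08,2.5],"turn":0,"gripper":-0.3},{"offset":[0,0,2.5],"turn":0,"gripper":-0.3},{"offset":[0,0,2.5],"turn":0,"gripper":0.5},{"offset":[0,0,2.5],"turn":-0.12,"gripper":0.5},{"offset":[0,-1,0],"turn":-0.12,"gripper":0.5},{"offset":[0,-1.5,0],"turn":-0.12,"gripper":0.5}]'; python3 s.py
```

```text
time_s: 5.58
ee_pos: [0.5392, -0.1827, 0.1421]
orientation: [[0.98, -0.2, 0.008], [-0.2, -0.98, -0.001], [0.008, -0.001, -1.0]]
wrist_force: [-0.9, -0.3, -1.7]
width: 0.409
t 5.5833 tcp [ 0.5392 -0.1827  0.1421] st [-0.1374 -0.1898] jaw-ys deg -110.78289013222512 F [-0.9256 -0.1059] -1.7461272805458738 w 0.40850645381396417 q7 -1.7336526473787206
```

```bash
python3 -m handwheel '[{"offset":[1.3,-0.8,0],"turn":-0.12,"gripper":0.5},{"offset":[1.3,-0.8,0],"turn":-0.12,"gripper":0.5},{"offset":[1.3,-0.8,0],"turn":-0.12,"gripper":0.5},{"offset":[1.3,-0.8,0],"turn":-0.12,"gripper":0.5},{"offset":[1.3,-0.8,0],"turn":-0.12,"gripper":0.5},{"offset":[1.3,-0.8,0],"turn":-0.12,"gripper":0.5},{"offset":[1.3,-0.8,0],"turn":-0.12,"gripper":0.5},{"offset":[1.3,-0.8,0],"turn":-0.12,"gripper":0.5}]'; python3 s.py; python3 - <<'E'
from h import *
cv2.imwrite('pics/top3.png',cv2.resize(read_camera('top')[130:260,170:400,::-1],None,fx=3.4,fy=3.4,interpolation=cv2.INTER_CUBIC))
E
```

```text
time_s: 6.25
ee_pos: [0.6418, -0.2482, 0.1397]
orientation: [[0.395, -0.919, 0.004], [-0.919, -0.395, -0.001], [0.002, -0.003, -1.0]]
wrist_force: [0.8, -0.3, -0.8]
width: 0.251
t 6.25 tcp [ 0.6418 -0.2482  0.1397] st [-0.0466 -0.2709] jaw-ys deg -165.9391932318944 F [ 0.7561 -0.452 ] -0.7717016925836905 w 0.2508932431681108 q7 -2.520737928935175
```

View pics/top3.png

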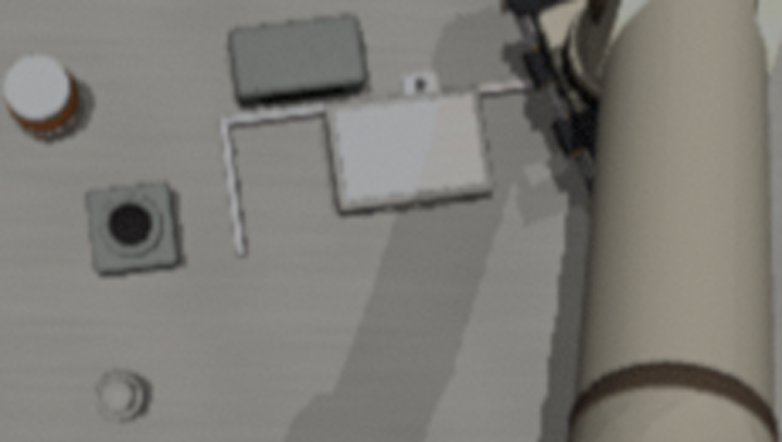

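The tin lies flat on the ledge (its near edge runs from about (345,210) to (490,190)). However, q7 is now at -2.52, close to its -2.57 limit, so I'll turn the other way; the gripper is symmetric under a half turn.

```bash
python3 -m handwheel '[{"offset":[0,0,0],"turn":0.12,"gripper":0.5},{"offset":[0,0,0],"turn":0.12,"gripper":0.5},{"offset":[0,0,0],"turn":0.12,"gripper":0.5},{"offset":[0,0,0],"turn":0.12,"gripper":0.5},{"offset":[0,0,0],"turn":0.12,"gripper":0.5},{"offset":[0,0,0],"turn":0.12,"gripper":0.5},{"offset":[0,0,0],"turn":0.12,"gripper":0.5},{"offset":[0,0,0],"turn":0.12,"gripper":0.5}]'; python3 s.py
```

```text
time_s: 6.97
ee_pos: [0.6407, -0.2478, 0.1396]
orientation: [[0.982, -0.19, 0.003], [-0.19, -0.982, -0.0], [0.003, -0.0, -1.0]]
wrist_force: [-0.3, 0.1, 0.4]
width: 0.252
t 6.9667 tcp [ 0.6407 -0.2478  0.1396] st [-0.0476 -0.2703] jaw-ys deg -110.1743722459943 F [-0.2527  0.1383] 0.3890971483928489 w 0.2524755424021022 q7 -1.6664336165812528
```

```bash
python3 -m handwheel '[{"offset":[0,0,0],"turn":0.12,"gripper":0.5},{"offset":[0,0,0],"turn":0.12,"gripper":0.5},{"offset":[0,0,0],"turn":0.12,"gripper":0.5},{"offset":[0,0,0],"turn":0.12,"gripper":0.5},{"offset":[0,0,0],"turn":0.12,"gripper":0.5},{"offset":[0,0,0],"turn":0.12,"gripper":0.5},{"offset":[0,0,0],"turn":0.12,"gripper":0.5},{"offset":[0,0,0],"turn":0.12,"gripper":0.5}]'; python3 s.py
```

```text
time_s: 7.63
ee_pos: [0.6406, -0.248, 0.1397]
orientation: [[0.719, 0.695, 0.003], [0.695, -0.719, -0.0], [0.002, 0.002, -1.0]]
wrist_force: [0.1, -0.7, -0.3]
width: 0.25
t 7.6333 tcp [ 0.6406 -0.248   0.1397] st [-0.0477 -0.2704] jaw-ys deg -55.190218357305966 F [ 0.0143 -0.6938] -0.27449263323630146 w 0.2503288385553403 q7 -0.8203660107063241
```

```bash
python3 -m handwheel '[{"offset":[0,0,0],"turn":0.12,"gripper":0.5},{"offset":[0,0,0],"turn":0.12,"gripper":0.5},{"offset":[0,0,0],"turn":0.12,"gripper":0.5},{"offset":[0,0,0],"turn":0.12,"gripper":0.5},{"offset":[0,0,0],"turn":0.12,"gripper":0.5},{"offset":[0,0,0],"turn":0.12,"gripper":0.5},{"offset":[0,0,0],"turn":0.12,"gripper":0.5},{"offset":[0,0,0],"turn":0.12,"gripper":0.5}]'; python3 s.py
```

```text
time_s: 8.3
ee_pos: [0.6406, -0.2481, 0.1397]
orientation: [[-0.157, 0.988, 0.003], [0.988, 0.157, -0.0], [-0.001, 0.003, -1.0]]
wrist_force: [0.2, -0.1, -0.1]
width: 0.252
t 8.3 tcp [ 0.6406 -0.2481  0.1397] st [-0.0478 -0.2706] jaw-ys deg -0.20551553014909757 F [ 0.1407 -0.1422] -0.10904950165863983 w 0.2521209217630792 q7 0.03290375838453525
```

```bash
python3 -m handwheel '[{"offset":[0,0,-2.0],"turn":0,"gripper":0.5},{"offset":[0,0,-2.0],"turn":0,"gripper":0.5},{"offset":[0,0,-2.0],"turn":0,"gripper":0.5},{"offset":[0,0,-2.0],"turn":0,"gripper":0.5},{"offset":[0,0,-1.2],"turn":0,"gripper":0.5},{"offset":[0,0,-0.9],"turn":0,"gripper":0.5},{"offset":[0,0,0],"turn":0,"gripper":0.5},{"offset":[0,0,0],"turn":0,"gripper":0.5}]'; python3 s.py;python3 - <<'E'
from h import *
cv2.imwrite('pics/top4.png',cv2.resize(read_camera('top')[130:260,170:400,::-1],None,fx=3.4,fy=3.4,interpolation=cv2.INTER_CUBIC))
cv2.imwrite('pics/scene4.png',cv2.resize(read_camera('scene')[130:270,110:350,::-1],None,fx=3.3,fy=3.3,interpolation=cv2.INTER_CUBIC))
E
```

```text
time_s: 8.97
ee_pos: [0.6399, -0.248, 0.0381]
orientation: [[-0.15, 0.989, 0.001], [0.989, 0.15, 0.0], [0.0, 0.001, -1.0]]
wrist_force: [-0.3, -0.2, 0.6]
width: 0.251
t 8.9667 tcp [ 0.6399 -0.248   0.0381] st [-0.0484 -0.2704] jaw-ys deg -0.6056636156468989 F [-0.371  -0.1608] 0.5901385616574705 w 0.2511614863626224 q7 -0.030892777460439204
```

View pics/top4.png

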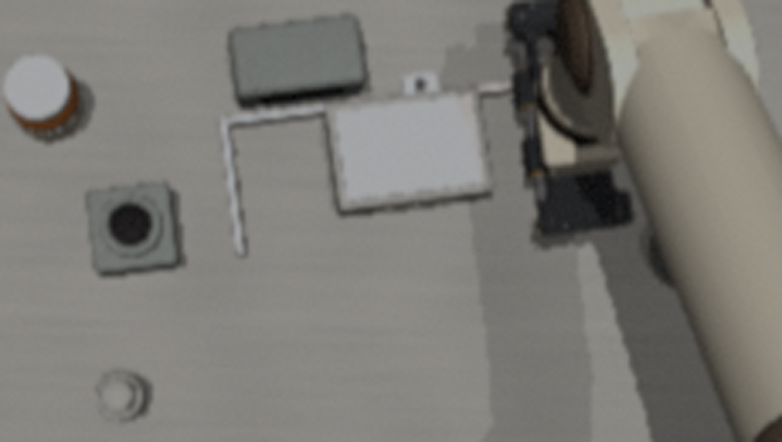

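View pics/scene4.png

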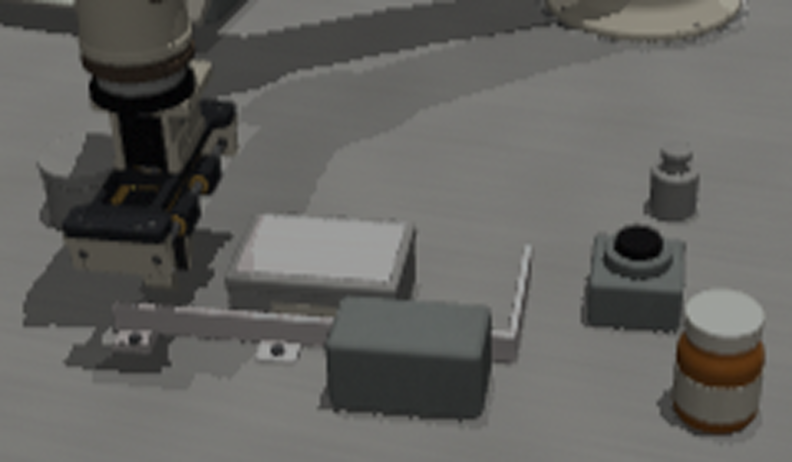

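The tool is beside the tin's right end, clear of the ledge and round tin. Pushing along the station's +y.

```bash
python3 -m handwheel '[{"offset":[-0.11,0.7,0],"turn":0.01,"gripper":0.5},{"offset":[-0.11,0.7,0],"turn":0,"gripper":0.5},{"offset":[-0.11,0.7,0],"turn":0,"gripper":0.5},{"offset":[-0.11,0.7,0],"turn":0,"gripper":0.5},{"offset":[-0.1,0.6,0],"turn":0,"gripper":0.5},{"offset":[-0.1,0.6,0],"turn":0,"gripper":0.5},{"offset":[-0.1,0.6,0],"turn":0,"gripper":0.5},{"offset":[-0.1,0.6,0],"turn":0,"gripper":0.5}]'; python3 s.py
```

```text
time_s: 9.73
ee_pos: [0.631, -0.1972, 0.0378]
orientation: [[-0.159, 0.987, 0.0], [0.987, 0.159, -0.002], [-0.002, 0.0, -1.0]]
wrist_force: [0.8, -4.3, 0.8]
width: 0.248
t 9.7333 tcp [ 0.631  -0.1972  0.0378] st [-0.0491 -0.2188] jaw-ys deg -0.09423055568439921 F [ 0.1241 -4.383 ] 0.7549449615071071 w 0.24847746810490223 q7 -0.11533645576408581
```

```bash
python3 -m handwheel '[{"offset":[-0.1,0.6,0],"turn":0,"gripper":0.5},{"offset":[-0.1,0.6,0],"turn":0,"gripper":0.5},{"offset":[-0.1,0.6,0],"turn":0,"gripper":0.5},{"offset":[-0.1,0.6,0],"turn":0,"gripper":0.5},{"offset":[-0.1,0.6,0],"turn":0,"gripper":0.5},{"offset":[-0.1,0.6,0],"turn":0,"gripper":0.5},{"offset":[-0.1,0.6,0],"turn":0,"gripper":0.5},{"offset":[-0.1,0.6,0],"turn":0,"gripper":0.5}]'; python3 s.py
```

```text
time_s: 10.4
ee_pos: [0.6229, -0.1477, 0.0378]
orientation: [[-0.159, 0.987, 0.0], [0.987, 0.159, -0.0], [-0.0, 0.0, -1.0]]
wrist_force: [0.7, -4.9, 2.0]
width: 0.25
t 10.4 tcp [ 0.6229 -0.1477  0.0378] st [-0.0492 -0.1686] jaw-ys deg -0.05972895853111837 F [-0.1117 -4.9157] 2.0007911053782905 w 0.2495113435367164 q7 -0.20137994448645619
```

```bash
python3 -m handwheel '[{"offset":[-0.08,0.5,0],"turn":0,"gripper":0.5},{"offset":[-0.08,0.5,0],"turn":0,"gripper":0.5},{"offset":[-0.08,0.5,0],"turn":0,"gripper":0.5},{"offset":[-0.05,0.3,0],"turn":0,"gripper":0.5},{"offset":[-0.05,0.3,0],"turn":0,"gripper":0.5},{"offset":[-0.03,0.2,0],"turn":0,"gripper":0.5},{"offset":[-0.03,0.2,0],"turn":0,"gripper":0.5},{"offset":[-0.03,0.2,0],"turn":0,"gripper":0.5}]'; python3 s.py
```

```text
time_s: 11.07
ee_pos: [0.6187, -0.1215, 0.0378]
orientation: [[-0.159, 0.987, 0.0], [0.987, 0.159, -0.0], [-0.001, 0.0, -1.0]]
wrist_force: [0.8, -3.2, 1.9]
width: 0.247
t 11.0667 tcp [ 0.6187 -0.1215  0.0378] st [-0.0491 -0.1421] jaw-ys deg -0.08954074992770379 F [ 0.2602 -3.2893] 1.8586875217734031 w 0.24742179894680325 q7 -0.24936379075806353
```

```bash
python3 -m handwheel '[{"offset":[-0.03,0.2,0],"turn":0,"gripper":0.5},{"offset":[-0.03,0.2,0],"turn":0,"gripper":0.5},{"offset":[-0.02,0.1,0],"turn":0,"gripper":0.5},{"offset":[-0.02,0.1,0],"turn":0,"gripper":0.5},{"offset":[0,0,0],"turn":0,"gripper":0.5},{"offset":[0,0,0],"turn":0,"gripper":0.5},{"offset":[0,0,0],"turn":0,"gripper":0.5},{"offset":[0,0,0],"turn":0,"gripper":0.5}]'; python3 s.py;python3 - <<'E'
from h import *
cv2.imwrite('pics/top5.png',cv2.resize(read_camera('top')[130:260,170:400,::-1],None,fx=3.4,fy=3.4,interpolation=cv2.INTER_CUBIC))
E
```

```text
time_s: 11.73
ee_pos: [0.6182, -0.1211, 0.0379]
orientation: [[-0.155, 0.988, 0.001], [0.988, 0.155, -0.007], [-0.007, -0.0, -1.0]]
wrist_force: [2.5, -13.7, 0.4]
width: 0.252
t 11.7333 tcp [ 0.6182 -0.1211  0.0379] st [-0.0495 -0.1416] jaw-ys deg -0.2933234550022281 F [  0.2672 -13.9036] 0.4001708783740675 w 0.25241147174185935 q7 -0.25989038118092855
```

View pics/top5.png

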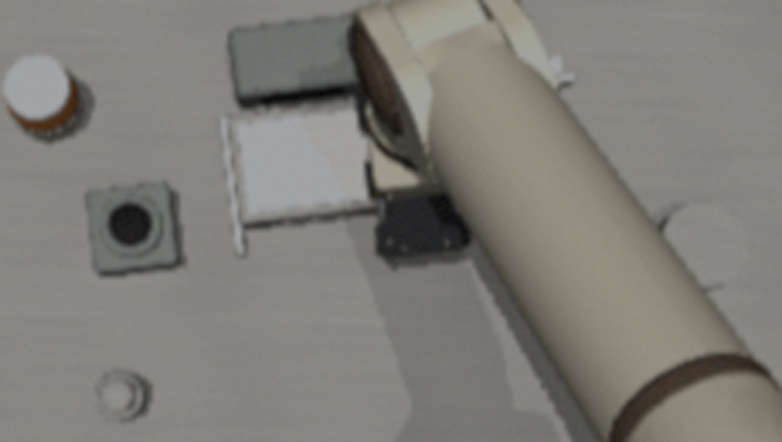

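It's seated: contact with the cheek at 14 N, and the tin fills the corner in the picture. Retracting, lifting and shutting the gripper for the button.

```bash
python3 -m handwheel '[{"offset":[0.2,-1.2,0],"turn":0,"gripper":0.5},{"offset":[0.3,-2.0,0],"turn":0,"gripper":0.5},{"offset":[0.15,-1.0,2],"turn":0,"gripper":0.5},{"offset":[0,0,2.5],"turn":0,"gripper":1},{"offset":[0,0,3],"turn":0,"gripper":1},{"offset":[0,0,3],"turn":0,"gripper":1},{"offset":[0,0,2],"turn":0,"gripper":1},{"offset":[0,0,0],"turn":0,"gripper":1}]' ; python3 s.py
```

```text
time_s: 12.45
ee_pos: [0.6269, -0.1546, 0.1675]
orientation: [[-0.161, 0.987, 0.007], [0.987, 0.161, 0.002], [0.001, 0.007, -1.0]]
wrist_force: [-0.2, 0.8, 1.3]
width: 0.003
t 12.45 tcp [ 0.6269 -0.1546  0.1675] st [-0.0463 -0.1761] jaw-ys deg 0.060580482062019846 F [-0.0866  0.833 ] 1.3411254448615506 w 0.0029240284090806374 q7 -0.0959738163254031
```

```bash
python3 -m handwheel '[{"offset":[-0.95,3.2,0],"turn":0,"gripper":1},{"offset":[-0.95,3.2,0],"turn":0,"gripper":1},{"offset":[-0.95,3.2,0],"turn":0,"gripper":1},{"offset":[-0.95,3.2,0],"turn":0,"gripper":1},{"offset":[-0.95,3.2,0],"turn":0,"gripper":1},{"offset":[-0.95,3.2,0],"turn":0,"gripper":1},{"offset":[-0.95,3.2,0],"turn":0,"gripper":1},{"offset":[-0.95,3.2,0],"turn":0,"gripper":1}]' ; python3 s.py; python3 - <<'E'
from h import *
cv2.imwrite('pics/top6.png',cv2.resize(read_camera('top')[130:260,170:400,::-1],None,fx=3.4,fy=3.4,interpolation=cv2.INTER_CUBIC))
cv2.imwrite('pics/scene6.png',cv2.resize(read_camera('scene')[130:270,170:410,::-1],None,fx=3.3,fy=3.3,interpolation=cv2.INTER_CUBIC))
E
```

```text
time_s: 13.12
ee_pos: [0.546, 0.1016, 0.1618]
orientation: [[-0.161, 0.987, -0.002], [0.987, 0.161, 0.002], [0.002, -0.002, -1.0]]
wrist_force: [-0.1, -0.1, -0.7]
width: 0.005
t 13.1167 tcp [0.546  0.1016 0.1618] st [-0.0851  0.0897] jaw-ys deg 0.02410193817189077 F [-0.1226 -0.1126] -0.6668585351534764 w 0.00481168870416092 q7 -0.5506691156055404
```

View pics/top6.png

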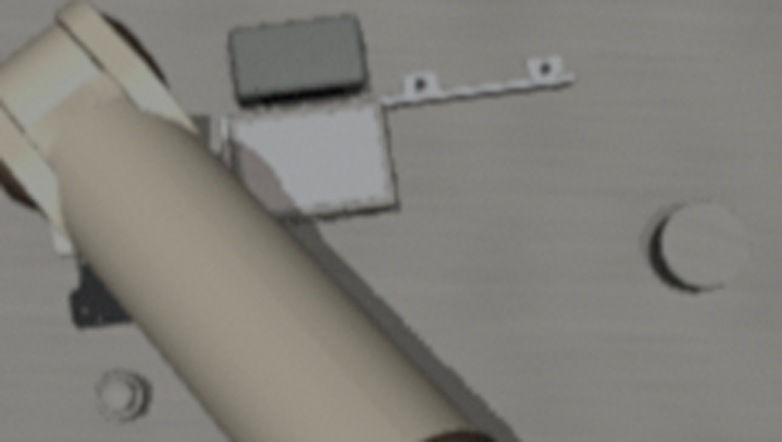

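View pics/scene6.png

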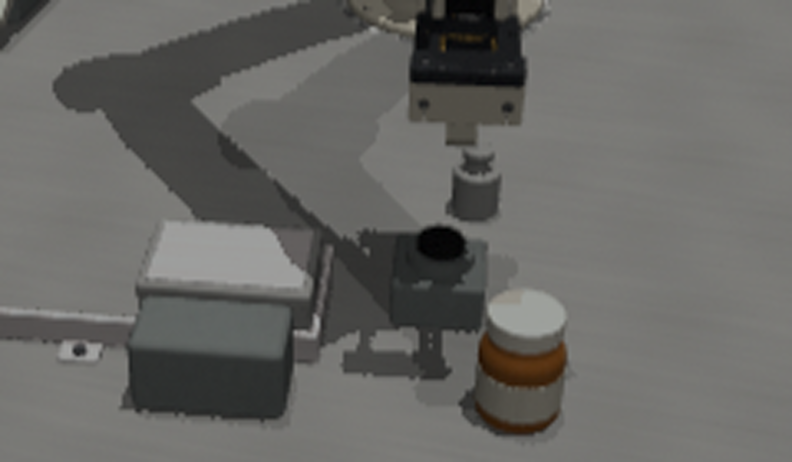

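```bash
python3 - <<'E'
from h import *
th,R,c=station()
for p in((0,-.13),(-.09,-.13),(-.09,0)):
    u,v=proj('top',[*(c+R@p),.053]);print('expected',p,(u-170+.5)*3.4-.5,(v-130+.5)*3.4-.5)
# measured front edge & right edge corner lines in zoomed crop (unshaded bits)
def zz(x,y,z): return onz('top',(x+.5)/3.4-.5+170,(y+.5)/3.4-.5+130,z)
for p in((384,98),(399,207),(310,220)):print(p,R.T@(zz(*p,.053)-c))
E
python3 - <<'E'
import cv2
im=cv2.imread('pics/top6.png');cv2.imwrite('pics/top6z.png',cv2.convertScaleAbs(cv2.resize(im[80:240,200:420],None,fx=3.5,fy=3.5),alpha=1.4))
E
```

```text
expected (0, -0.13) 379.3873401897662 95.82812866008997
expected (-0.09, -0.13) 394.7590139778426 201.32923257958308
expected (-0.09, 0) 238.80816583585144 221.62989536612127
(384, 98) [-0.0023 -0.1336]
(399, 207) [-0.0952 -0.1328]
(310, 220) [-0.0963 -0.0584]
```

View pics/top6z.png

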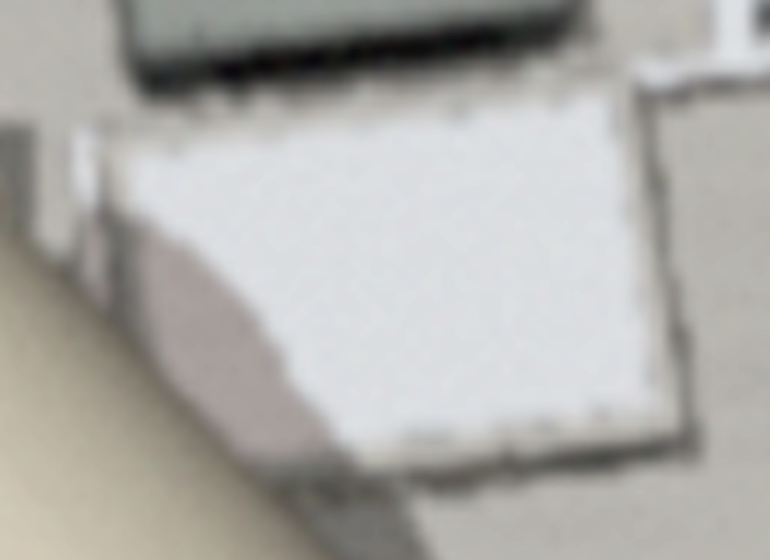

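The lid's front right corner matches the seated prediction within about 1.5 mm. I'll check the yaw with line fits on the lid panel's edges.

```bash
python3 - <<'E'
from h import *
th,R,c=station()
im=read_camera('top');cv2.imwrite('pics/top7raw.png',im[:,:,::-1]);g=cv2.GaussianBlur(cv2.cvtColor(im,cv2.COLOR_RGB2GRAY),(0,0),.7).astype(float)
print(g[175,240:290].round())
panel=np.median(g[172:182,262:276]);print(panel)
def cross(s,t): # first falling below t, subpixel
    i=int(np.argmax(s<t)); return i-1+(s[i-1]-t)/(s[i-1]-s[i])
for t in (panel-12,panel-20):
    F=[(u,180+cross(g[180:205,u],t)) for u in range(264,282)]
    B=[(u,175-cross(g[175:150:-1,u],t)) for u in range(250,278)]
    Rr=[(270+cross(g[v,270:295],t),v) for v in range(166,186)]
    for n,P in(('front',F),('back',B),('right',Rr)):
        w=np.array([R.T@(onz('top',*p,.055)-c) for p in P],np.float32)
        vx,vy,x,y=cv2.fitLine(w,cv2.DIST_HUBER,0,.0005,.0005).ravel()
        print(n,'st pt',x,y,'dir deg',np.degrees(np.arctan2(vy,vx)),'res',((w-[x,y])@[-vy,vx]).std())
E
```

```text
[ 98. 111. 120. 129. 142. 152. 157. 158. 158. 158. 158. 158. 159. 158.
 158. 158. 158. 158. 158. 158. 158. 158. 158. 158. 158. 158. 158. 158.
 158. 158. 158. 158. 158. 158. 158. 158. 158. 158. 158. 158. 157. 153.
 142. 127. 113. 119. 126. 129. 129. 129.]
158.0
front st pt -0.0834463 -0.09230612 dir deg 88.77296 res 0.00075435004
back st pt -0.0089890575 -0.07757842 dir deg 89.172195 res 0.0006181864
right st pt -0.048379336 -0.12367838 dir deg -0.39159608 res 0.00047597673
front st pt -0.085442856 -0.09202818 dir deg 87.99041 res 0.0006918881
back st pt -0.007142394 -0.082115635 dir deg 88.92978 res 0.0005101066
right st pt -0.04861117 -0.12544915 dir deg -0.20702353 res 0.00038397382
```

Seated at about (-46,-65) mm, under 0.015 rad out of square. Now for the button.

```bash
python3 -m handwheel '[{"offset":[0.25,0,-1.5],"turn":0,"gripper":1},{"offset":[0.25,0,-1.5],"turn":0,"gripper":1},{"offset":[0,0,-1.5],"turn":0,"gripper":1},{"offset":[0,0,-1.5],"turn":0,"gripper":1},{"offset":[0,0,-1.0],"turn":0,"gripper":1},{"offset":[0,0,-0.5],"turn":0,"gripper":1},{"offset":[0,0,0],"turn":0,"gripper":1},{"offset":[0,0,0],"turn":0,"gripper":1}]' ; python3 s.py
```

```text
time_s: 13.93
ee_pos: [0.5531, 0.099, 0.0875]
orientation: [[-0.159, 0.987, -0.001], [0.987, 0.159, 0.0], [0.0, -0.0, -1.0]]
wrist_force: [-0.1, -0.3, 0.2]
width: 0.005
t 13.9333 tcp [0.5531 0.099  0.0875] st [-0.0785  0.086 ] jaw-ys deg -0.05351032140784302 F [-0.1217 -0.2927] 0.24260923806880316 w 0.004886838455709931 q7 -0.6221771101600546
```

```bash
python3 -m handwheel '[{"offset":[-0.2,0.3,0],"turn":0,"gripper":1},{"offset":[0,0,-0.3],"turn":0,"gripper":1},{"offset":[0,0,-0.3],"turn":0,"gripper":1},{"offset":[0,0,-0.3],"turn":0,"gripper":1},{"offset":[0,0,-0.3],"turn":0,"gripper":1},{"offset":[0,0,-0.2],"turn":0,"gripper":1},{"offset":[0,0,0],"turn":0,"gripper":1},{"offset":[0,0,0],"turn":0,"gripper":1}]' ; python3 s.py
```

```text
time_s: 14.6
ee_pos: [0.5519, 0.1028, 0.0777]
orientation: [[-0.16, 0.987, 0.003], [0.987, 0.16, -0.002], [-0.002, 0.002, -1.0]]
wrist_force: [-11.1, -3.0, 36.0]
width: 0.004
t 14.6 tcp [0.5519 0.1028 0.0777] st [-0.079   0.0899] jaw-ys deg -0.018410228245981656 F [-11.4244  -1.1347] 35.98899913910668 w 0.0036863238891154146 q7 -0.6439833512458977
```

36 N at tip height 0.056 means I've hit something hard: either the button's bottom or the collar. I'll look, then profile the force against height.

```bash
python3 - <<'E'
from h import *
cv2.imwrite('pics/scene8.png',cv2.convertScaleAbs(cv2.resize(read_camera('scene')[160:250,260:370,::-1],None,fx=6.5,fy=6.5,interpolation=cv2.INTER_CUBIC),alpha=1.4))
im=cv2.imread('pics/scene0.png')[160:250,260:370];cv2.imwrite('pics/scene0zz.png',cv2.convertScaleAbs(cv2.resize(im,None,fx=6.5,fy=6.5,interpolation=cv2.INTER_CUBIC),alpha=1.6))
th,R,c=station()
for z in(.04,.048,.056,.062):print(z,proj('scene',[*(c+R@[-.08,.09]),z]), proj('top',[*(c+R@[-.08,.09]),z]))
E
```

```text
0.04 (np.float64(303.03396089829505), np.float64(209.01425392478495)) (np.float64(207.88173266960047), np.float64(196.14626178051319))
0.048 (np.float64(303.2065187827178), np.float64(206.39776282493025)) (np.float64(207.656628798476), np.float64(195.73825073962155))
0.056 (np.float64(303.38044845903977), np.float64(203.7604712771154)) (np.float64(207.42886737872303), np.float64(195.32542277054168))
0.062 (np.float64(303.5118058245595), np.float64(201.76870266606363)) (np.float64(207.25627386096846), np.float64(195.0125891418777))
```

View pics/scene8.png

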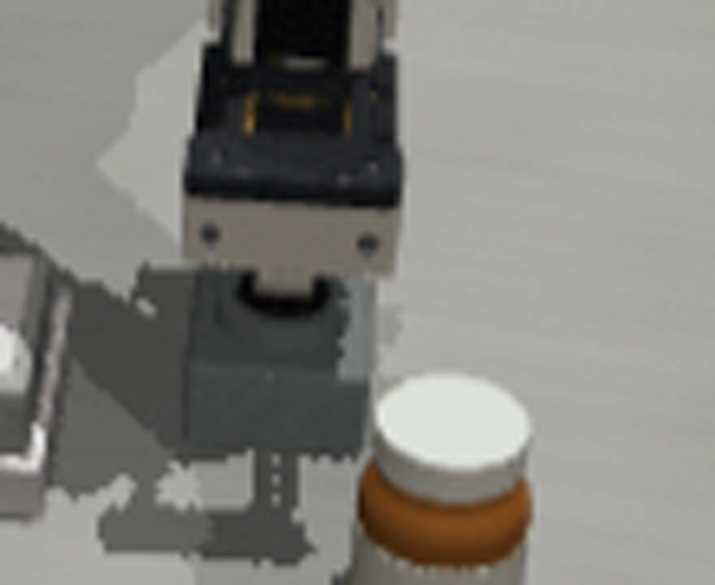

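View pics/scene0zz.png

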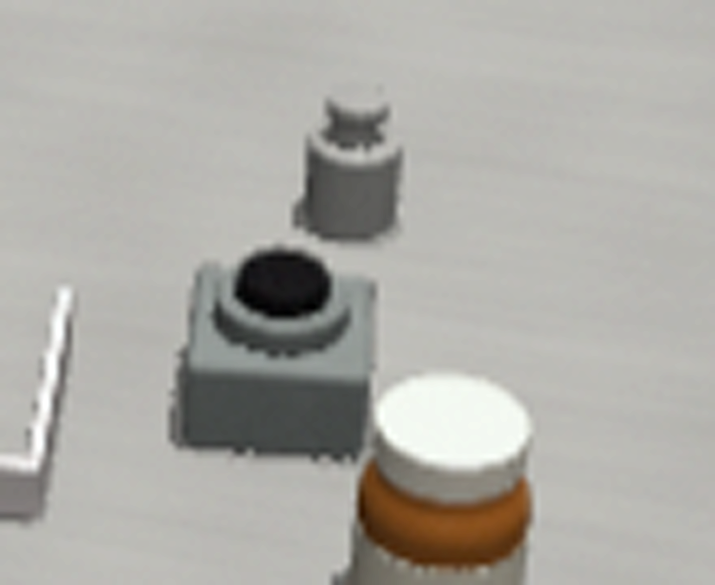

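```bash
python3 -m handwheel '[{"offset":[0,0,0.3],"turn":0,"gripper":1},{"offset":[0,0,0.3],"turn":0,"gripper":1},{"offset":[0,0,0],"turn":0,"gripper":1},{"offset":[0,0,0],"turn":0,"gripper":1},{"offset":[0,0,0],"turn":0,"gripper":1},{"offset":[0,0,0],"turn":0,"gripper":1},{"offset":[0,0,0],"turn":0,"gripper":1},{"offset":[0,0,0],"turn":0,"gripper":1}]' ; python3 s.py
```

```text
time_s: 15.32
ee_pos: [0.5516, 0.1022, 0.0797]
orientation: [[-0.159, 0.987, 0.001], [0.987, 0.159, 0.001], [0.001, 0.001, -1.0]]
wrist_force: [2.4, 3.2, 4.3]
width: 0.007
t 15.3167 tcp [0.5516 0.1022 0.0797] st [-0.0794  0.0895] jaw-ys deg -0.049601608041373944 F [2.9034 2.7199] 4.29572692144577 w 0.006503739151077396 q7 -0.6374839786025353
```

```bash
python3 -m handwheel '[{"offset":[0,0,0.3],"turn":0,"gripper":1},{"offset":[0,0,0],"turn":0,"gripper":1},{"offset":[0,0,0],"turn":0,"gripper":1},{"offset":[0,0,0],"turn":0,"gripper":1},{"offset":[0,0,0],"turn":0,"gripper":1},{"offset":[0,0,0],"turn":0,"gripper":1},{"offset":[0,0,0],"turn":0,"gripper":1},{"offset":[0,0,0],"turn":0,"gripper":1}]' ; python3 s.py
```

```text
time_s: 15.98
ee_pos: [0.5509, 0.1014, 0.0825]
orientation: [[-0.159, 0.987, -0.001], [0.987, 0.159, -0.001], [-0.001, -0.001, -1.0]]
wrist_force: [0.4, 1.1, 2.5]
width: 0.004
t 15.9833 tcp [0.5509 0.1014 0.0825] st [-0.0803  0.0887] jaw-ys deg -0.0721318321685831 F [0.5742 1.0234] 2.4570707478697065 w 0.003792164660028401 q7 -0.634225284436711
```

```bash
python3 -m handwheel '[{"offset":[0,0,-0.3],"turn":0,"gripper":1},{"offset":[0,0,-0.2],"turn":0,"gripper":1},{"offset":[0,0,-0.1],"turn":0,"gripper":1},{"offset":[0,0,0],"turn":0,"gripper":1},{"offset":[0,0,0],"turn":0,"gripper":1},{"offset":[0,0,0],"turn":0,"gripper":1},{"offset":[0,0,0],"turn":0,"gripper":1},{"offset":[0,0,0],"turn":0,"gripper":1}]' ; python3 s.py; python3 - <<'E'
from h import *
cv2.imwrite('pics/scene9.png',cv2.convertScaleAbs(cv2.resize(read_camera('scene')[160:250,260:370,::-1],None,fx=6.5,fy=6.5,interpolation=cv2.INTER_CUBIC),alpha=1.4))
E
```

```text
time_s: 16.65
ee_pos: [0.5511, 0.1014, 0.0781]
orientation: [[-0.159, 0.987, 0.0], [0.987, 0.159, -0.002], [-0.002, -0.0, -1.0]]
wrist_force: [-4.2, -2.8, 18.8]
width: 0.01
t 16.65 tcp [0.5511 0.1014 0.0781] st [-0.0801  0.0888] jaw-ys deg -0.06757100131739194 F [-4.5987 -2.1322] 18.78085057637289 w 0.010159922727313855 q7 -0.6408136570350633
```

View pics/scene9.png

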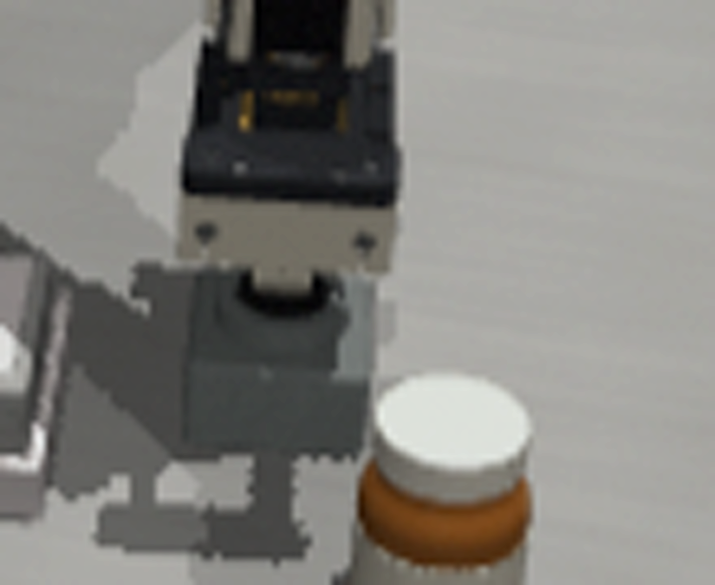

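Force profile: 2.5 N at 82.5 mm TCP height, 4.3 N at 79.7, then a hard stop at 78. That fits the button's bottom, since the spring takes about 5 N there. Lifting clear and moving aside for a final check.

```bash
python3 -m handwheel '[{"offset":[0,0,0.5],"turn":0,"gripper":1},{"offset":[0,0,1.0],"turn":0,"gripper":1},{"offset":[0,0,2.0],"turn":0,"gripper":1},{"offset":[0,0,2.5],"turn":0,"gripper":1},{"offset":[0,0,2.5],"turn":0,"gripper":1},{"offset":[0,0,2.5],"turn":0,"gripper":1},{"offset":[-1,3,1.5],"turn":0,"gripper":1},{"offset":[-1,3,0],"turn":0,"gripper":1}]'
python3 -m handwheel '[{"offset":[-0.5,3,0],"turn":0,"gripper":1},{"offset":[-0.5,3,0],"turn":0,"gripper":1},{"offset":[-0.5,3,0],"turn":0,"gripper":1},{"offset":[-0.5,3,0],"turn":0,"gripper":1},{"offset":[-0.5,3,0],"turn":0,"gripper":1},{"offset":[-0.5,3,0],"turn":0,"gripper":1},{"offset":[0,0,0],"turn":0,"gripper":1},{"offset":[0,0,0],"turn":0,"gripper":1}]'; python3 s.py; python3 - <<'E'
from h import *
im=read_camera('top');cv2.imwrite('pics/top10raw.png',im[:,:,::-1]);sc=read_camera('scene')
cv2.imwrite('pics/top10.png',cv2.resize(im[130:260,170:400,::-1],None,fx=3.4,fy=3.4,interpolation=cv2.INTER_CUBIC))
cv2.imwrite('pics/scene10.png',cv2.resize(sc[130:270,110:350,::-1],None,fx=3.3,fy=3.3,interpolation=cv2.INTER_CUBIC))
E
```

```text
time_s: 17.37
ee_pos: [0.5334, 0.1609, 0.2047]
orientation: [[-0.154, 0.988, 0.004], [0.988, 0.154, 0.0], [-0.0, 0.004, -1.0]]
wrist_force: [-0.5, 1.2, 0.4]
width: 0.006
time_s: 18.03
ee_pos: [0.4992, 0.3442, 0.2016]
orientation: [[-0.164, 0.986, -0.001], [0.986, 0.164, 0.001], [0.001, -0.001, -1.0]]
wrist_force: [1.0, -0.3, -0.1]
width: 0.007
t 18.0333 tcp [0.4992 0.3442 0.2016] st [-0.0923  0.3367] jaw-ys deg 0.21767829060023802 F [ 0.9863 -0.4701] -0.05486724653053693 w 0.006749580246791164 q7 -0.9295730857590225
```

View pics/top10.png

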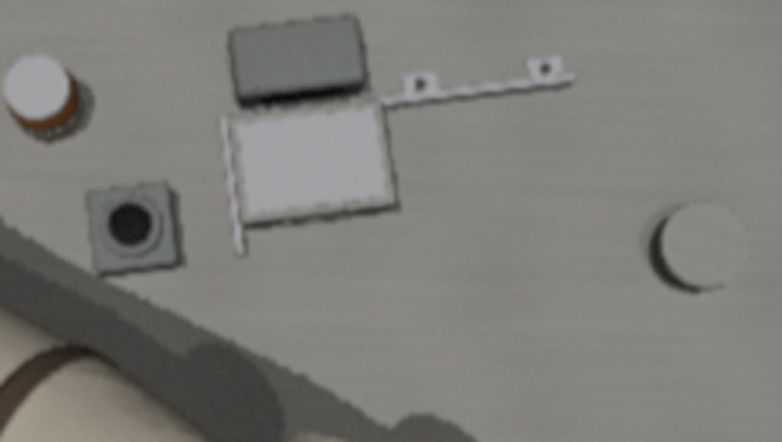

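View pics/scene10.png

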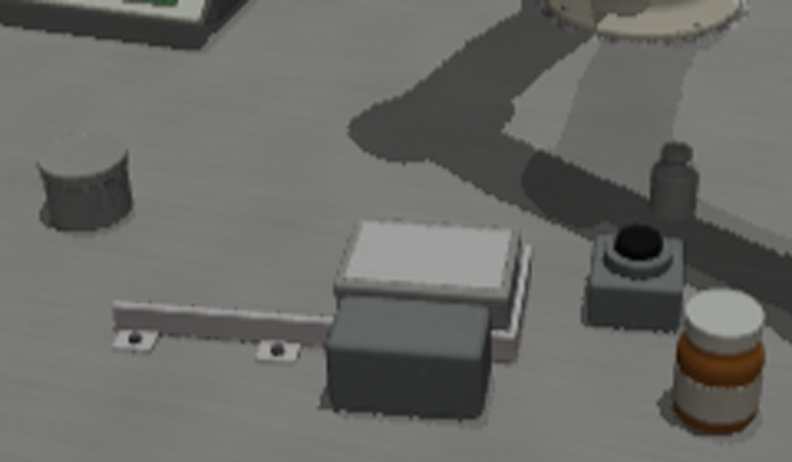

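The tin fills the corner, its front edge from (245,224) to (397,208). The button is up at (638,242) in the scene view, and the bystanders are unmoved. One last pose measurement.

```bash
python3 - <<'E'
from h import *
th,R,c=station()
g=cv2.GaussianBlur(cv2.imread('pics/top10raw.png',0),(0,0),.7).astype(float)
p=158 if np.median(g[170:182,255:276])>150 else np.median(g[170:182,255:276]);t=p-14
def cross(s):
    i=int(np.argmax(s<t)); return i-1+(s[i-1]-t)/(s[i-1]-s[i])
E={'front':[(u,180+cross(g[180:205,u])) for u in range(249,280)],'back':[(u,175-cross(g[175:150:-1,u])) for u in range(247,277)],'right':[(270+cross(g[v,270:295]),v) for v in range(167,186)],'left':[(260-cross(g[v,260:230:-1]),v) for v in range(169,188)]}
for n,P in E.items():
    w=np.array([R.T@(onz('top',*q,.055)-c) for q in P],np.float32)
    vx,vy,x,y=cv2.fitLine(w,cv2.DIST_HUBER,0,.0005,.0005).ravel();print(n,x,y,np.degrees(np.arctan2(vy,vx)))
E
```

```text
front -0.08485833 -0.07653625 -89.26049
back -0.0076751877 -0.07061751 88.85038
right -0.05227437 -0.12467195 -0.7229115
left -0.044418942 -0.00751695 -0.48016757
```

```bash
python3 -c "
from workcell import *
print(sign_off())"
```

```text
the job is handed in; nothing more can be done
None
```

I pushed the tin into the corner stop, then pressed and released the button, and handed the job in at about 18 s of the 64 s allowed. No verdict was reported.

**Tin:** I pushed its long side square onto the ledge with two spread fingers, then pushed its short end into the cheek. It stopped against each wall, at 23 N on the ledge and 14 N on the cheek. The last picture puts its centre at about (-46, -66) mm in the station frame. It is within about 1° (0.02 rad) of parallel, so inside the limits. It was never gripped or lifted.

**Button:** I pressed it twice with shut fingers until it stopped hard, once at 36 N and once at 19 N. The force was 2.5 N, then 4.3 N, then the hard stop, which fits a spring that takes about 5 N fully down. It looked up again in both final pictures.

**Bystanders:** the round tin, weight and jar look unmoved in the final pictures. I did not measure their positions again.

**What disagreed or went wrong:**
- **Stop angle:** my first hand-picked ledge and cheek angles differed by 4°. Finer line fits brought them within 0.7°.
- **Button height:** I measured the button top at 56 mm, but the force readings suggest about 62 mm. Full travel is therefore judged from the force readings, because the joint cannot be read directly.
- **Wrist turn:** my first turn brought the last joint to -2.52, close to its -2.57 limit, so I turned back the other way.

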